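# Dock the water probe behind the slotted plate

### The arm

A 7-joint arm with a two-finger parallel gripper is mounted at the origin on the work surface; the furniture and walls round the work are solid. World frame = base frame: x ahead of the robot, y to its left, z up, the work surface at z = 0. Lengths are in m, angles in rad, forces in N, time in s.
With the tool pointing down it reaches from about 0.425 to 0.95 m from the base axis. Payload 16.7 kg.
Tool frame: the origin (TCP) lies at the very end of the fingers, on their centre line; the grasp point (between the pads) lies 19 mm behind it; z points along the fingers, y is the line along which they close (so a half turn about z gives the same grasp; the last joint's range is limited). The gripper opens to 94 mm and grips with 3 to 60 N. Pads are 16 mm wide; open, the fingers measure 119 mm over their backs; the gripper's body (75 mm by 177 mm) begins 78 mm behind the grasp point.
Start: joints at [-1.415, 0.426, 0.074, 1.606, -0.034, 1.111, -0.067], TCP at [0.203, 0.644, 0.205] pointing down, gripper open.
Joint ranges: [-2.85, 2.85], [-0.5, 2.14], [-1.23, 1.37], [0.21, 2.46], [-1.02, 4.16], [0.16, 2.05], [-2.73, 2.73]. Speed limits (rad/s): [1.89, 1.89, 2.39, 2.39, 3.01, 3.01, 3.01].

### API

Orientations are given as a unit quaternion [w, x, y, z].
In Python, from plant import monitor, grab_frame, bot gives the robot as it stands.
- The arm moves only by the tool move_arm, never from a script. Its argument "steps" is a list of rows, each a list of 7 numbers: the shift along the tool's x, y, z in mm, then the turn, a rotation vector about the tool's x, y, z in degrees, then the opening, from 0 (shut) to 1 (fully open). In form: [[x, y, z, rx, ry, rz, gripper], ...]. A call has exactly 10 rows; each row shifts and turns the commanded pose from where the row before left it, along the tool's axes as they then stand; what a row does not reach is not made up. A row lasts 1/12 s, in which the tool goes at most 41.7 mm and 7.16 degrees, less where a joint would pass 70% of its speed; a pose out of reach is approached as far as the arm can. A call is refused whole if a number of a shift passes 41.7 or a number of a turn 7.16, either way. A call with a gripper value outside its range is refused whole. The fingers move at their own pace and stop on an object; the grip force is fixed at half the most. Time passes only in rows, so rows that do not move let the fingers close, or fill a call up. It gives the time, the measured TCP pose, the force, the opening and the grip force at its end, in the units of the state.
- monitor.read_state(): the state, without advancing time (a new reading comes with each control period).
- grab_frame(name): name is "scene" or "top"; returns a dict with "img" (400x640x3 uint8, blue, green, red), "fx", "fy", "cx", "cy" (pixels), "extrinsics" (4x4, takes a point from camera to world coordinates). Camera axes: x right, y down, z forward; pixel columns grow to the right and rows downward; lengths in m; the calibration is good to about 2 mm. A picture is of the moment at which its call begins. There is no depth.
- bot.finish_job(): hands the job in; it is judged then, once.
The state is a dict: "clock": time; "joints": joint angles; "qd": joint speeds; "joint_torque": joint torques, N m; "position": TCP position; "tcp_rot": TCP orientation; "wrist_force": force on the tool from outside, world axes, zero at the start; "wrist_torque": the same for the moment, N m; "gripper_width": opening from 0.0 (shut) to 1.0 (fully open); "finger_force": force on a finger pad.
Only numpy, scipy, OpenCV 4.12 (cv2) and the standard library are available. Lean on these libraries where they do the work, as an engineer would, in place of code of your own. Each camera call takes 0.05 s, during which the arm holds its last target. There are 200 camera calls.

### The job

Lift the blue-headed water probe out of its grey pot and, keeping it upright, slide its black collar into the open front end of the metal dock, under the white slotted plate. Gently push it in against the red spring pad at the back (its place differs, so feel for it; about 10 N is right, never over 20 N), lower it while pushing so that the collar drops into its sunk seat, and let go. Leave the jar and the two dropper bottles where they are.

Things in the scene. Friction and masses are not known exactly. Their poses are not given: they have to be found in the camera images.
- probe: Loose rigid probe, about 0.12 kg, standing upright in the pot with its foot 5 mm above the worktop. Origin: centre of its foot, z up along its axis. White barrel 22 mm diameter from z 0 to 50 mm; black round collar 40 mm diameter, z 50 to 56; white neck 18 mm diameter, z 56 to 78; blue square head 24 x 24 mm (faces along the probe's x and y), z 78 to 120: grip it by the head, from above.
- pot: Grey pot, fixed, 40 mm tall, bore about 28 mm wide, foot 68 mm diameter. Origin: centre of its underside on the worktop.
- dock: Fixed metal dock, 62 mm wide over its rails, 84 mm tall, base plate 158 x 84 mm from x -63 to +95 mm. Origin: underside of the base on the slot's centre line, z up. The slot runs along the dock's x; its open mouth faces -x. Two ledge strips, top at z 68 mm, from x -60, leave a 26 mm slot for the barrel. The probe's origin is at dock z 18 mm when its collar rides on them.
- dock_mouth (a point): Mouth of the collar channel: dock x -60, z 73 mm, mid-gap. The collar slides in the gap 10 mm high and 45 mm wide between the ledge strips and the white keeper plate (underside z 78, top z 84 mm). The keeper's slot for the neck is 23 mm wide, runs to dock x +52 mm, and is flared at its prong tips (x -71 mm).
- dock_seat_mid (a point): Middle of the seat's range (dock x +13, z 63 mm; fixed to the dock, not the seat). The dark seat insert, clamped by hand, is not measured: the seated probe's axis lies anywhere from dock x -7 to +33 mm. There the ledge ends in a lip and the seat is 5 mm lower (seated probe's origin: dock z 13 mm), on a rubber cushion that gives from 3 N, 4 N per mm, 3 mm in all.
- dock_pad_mid (a point): Red sprung pad behind the seat, on the insert; this point is its place if the insert were at mid-range (dock x +32, z 70 mm). Damped; takes 2 N to start, then 2 N per mm, 5.5 mm of travel, then hard. Pushed back 2 to 3.5 mm by the collar (6 to 9 N plus friction), it lets the collar clear the lip and drop; then it holds the collar against the lip.
- jar: White jar with a green band, 70 mm diameter, 136 mm tall, loose bystander. Origin: centre of its underside.
- dropper_a: White dropper bottle, 27 mm diameter, 85 mm tall, loose bystander. Origin: centre of its underside.
- dropper_b: White dropper bottle, 27 mm diameter, 76 mm tall, loose bystander. Origin: centre of its underside.
There are look-alikes about, which are no part of the job. There is more than one size of the probe; the job needs the middle-sized.

How it is judged:
On the way, in this order (a step that is already met when the one before it is completed fails the run):
1. the probe is lifted clear of the pot (z of probe in the frame of pot above 0.045 m), for 0.1 s.
2. the collar is in the channel, under the keeper plate (x of probe in the frame of dock above -0.04 m and z of probe in the frame of dock between 0.014 and 0.026 m and y of probe in the frame of dock between -0.005 and 0.005 m), for 0.1 s.
At the end, for the whole second after the job is handed in: The probe is let go, at rest and upright (within 0.08 rad) in the dock, its collar down in the sunk seat under the keeper plate: origin 9 to 15.5 mm above the dock's underside, within 5 mm of the slot's centre line, at a dock x from -11 to +39 mm (x of probe in the frame of dock between -0.011 and 0.039 m and y of probe in the frame of dock between -0.005 and 0.005 m and z of probe in the frame of dock between 0.009 and 0.0155 m and angle between probe's own z axis and vertical below 0.08 rad and linear speed of probe below 0.01 m/s and contact force between the fingers and probe below 0.1 N); the robot touches nothing.
It fails at once if the probe presses on the dock with more than 35 N (all contacts between them added up) (contact force between probe and dock above 35 N).
It fails at once if the gripper presses on the dock with more than 15 N (contact force between the fingers and dock above 15 N).
It fails at once if the jar or a dropper bottle is moved more than 25 mm (distance of any of jar, dropper_a, dropper_b from where it was at the start of the episode above 0.025 m).
It also fails if it takes over 54 s, if anything falls off the work surface, if the arm or the gripper's body presses on something with over 40 N, if the wrist force passes 120 N, or if a joint passes its speed limit or range.

## Working session

There is one attempt and no reset: what is moved stays moved. The work goes in short steps, Python scripts to look and compute and a tool call to move; the robot and the scene stay as the last step left them, time stands still between calls to the robot, and variables do not carry over. Pictures are saved under pics/ and viewed, at most 10 in all, crops included, and the job is handed in when it is done.

Besides the shell and the picture viewer there is one more tool, called after "Request:" as name(argument=value, ...), one argument or row to a line, values as JSON. move_arm: Moves the arm, as the interface text tells. Its arguments: {"type":"object","properties":{"steps":{"type":"array"}},"required":["steps"]}

```bash
ls; mkdir -p pics; python3 - <<'E'
from plant import monitor, grab_frame, bot
import cv2,numpy as np
for n in("scene","top"):
    f=grab_frame(n);cv2.imwrite(f"pics/{n}0.png",f["img"]);print(n,f["fx"],f["fy"],f["cx"],f["cy"],np.round(f["extrinsics"],4).tolist())
print(monitor.read_state())
E
```

```text
pics
scene 367.2739044732589 367.2739044732589 325.03946487419546 199.55748539407816 [[0.7537, -0.5033, 0.4226, 0.157], [-0.6571, -0.5893, 0.4701, -0.4588], [0.0124, -0.632, -0.7749, 0.7336], [0.0, 0.0, 0.0, 1.0]]
top 511.2219425850091 511.2219425850091 324.5383868977612 195.1330353721856 [[0.002, -0.9938, 0.1114, 0.3853], [-0.9999, -0.0009, 0.0103, -0.0395], [-0.0102, -0.1115, -0.9937, 1.3243], [0.0, 0.0, 0.0, 1.0]]
{'clock': 0.1, 'joints': array([-1.41446723,  0.42667834,  0.07386332,  1.60654452, -0.03410637,
        1.11082598, -0.06711286]), 'qd': array([-3.74225335e-05, -1.08701635e-03,  8.74419820e-04, -1.16024172e-03,
        1.16401285e-03, -1.21813590e-03, -1.28412397e-04]), 'joint_torque': array([ 8.18035769e-03, -9.37464237e+01,  3.67779069e+00, -4.55041730e+01,
       -4.82858391e-02,  1.69834663e-02, -3.70196221e-05]), 'position': array([0.20314032, 0.64327755, 0.20483936]), 'tcp_rot': array([-4.97905727e-05,  1.52347339e-01,  9.88326834e-01, -5.96202220e-04]), 'wrist_force': array([-0.19726609,  0.36744617,  0.30003105]), 'wrist_torque': array([ 0.02216747, -0.01834488, -0.002457  ]), 'finger_force': 0.0, 'gripper_width': 0.9983124441549278}
```

View pics/scene0.png

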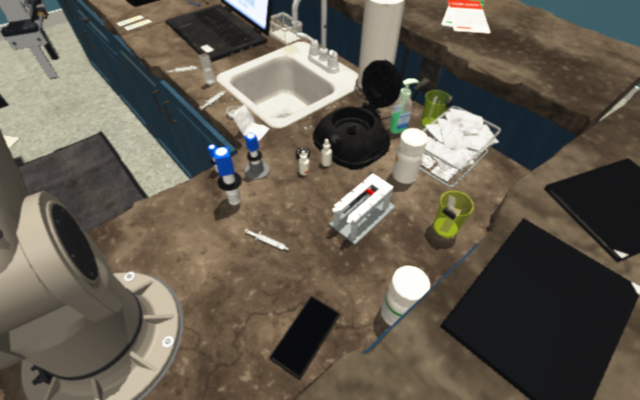

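View pics/top0.png

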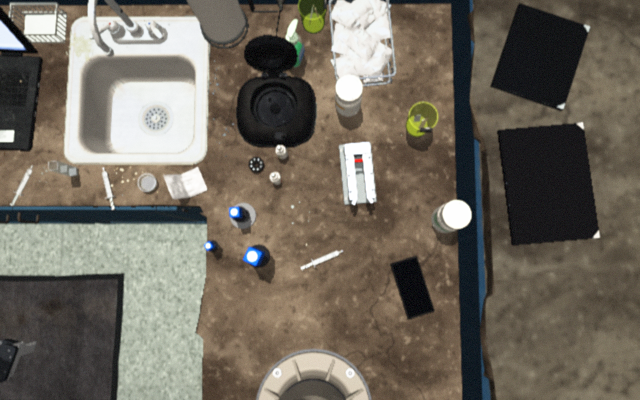

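The scene shows three blue-headed probes: a large one at (224,165), one in a pot with a grey foot at (252,145), and a small one at (212,150). In the top view they are at (255,256), (237,212) and (210,245). The dock is at (362,207) in the scene and (357,174) in top. The probe in the pot is the candidate, so I'll check it and the dock in crops.

```bash
cat > h.py <<'E'
import cv2,numpy as np
from plant import monitor, grab_frame, bot
def ray(f,u,v):
    E=np.array(f["extrinsics"]);d=E[:3,:3]@np.array([(u-f["cx"])/f["fx"],(v-f["cy"])/f["fy"],1]);return E[:3,3],d/np.linalg.norm(d)
def onz(f,u,v,z):
    o,d=ray(f,u,v);return (o+d*(z-o[2])/d[2])
def proj(f,p):
    E=np.array(f["extrinsics"]);q=E[:3,:3].T@(np.array(p)-E[:3,3]);return np.array([f["fx"]*q[0]/q[2]+f["cx"],f["fy"]*q[1]/q[2]+f["cy"]])
def two(f1,p1,f2,p2):
    o1,d1=ray(f1,*p1);o2,d2=ray(f2,*p2)
    s=np.linalg.lstsq(np.c_[d1,-d2],o2-o1,rcond=None)[0];a=o1+s[0]*d1;b=o2+s[1]*d2
    return (a+b)/2,np.linalg.norm(a-b)
E
python3 - <<'E'
from h import *
S=cv2.imread("pics/scene0.png");T=cv2.imread("pics/top0.png")
r=lambda a,k:cv2.resize(a,None,fx=k,fy=k,interpolation=cv2.INTER_CUBIC)
a=r(S[120:220,195:295],4);b=r(S[165:245,320:410],4.444)
c=r(T[190:275,195:280],4);d=r(T[130:215,315:400],4)
C=np.zeros((600,800,3),np.uint8)
C[:300,:400]=cv2.resize(a,(400,400))[:300];C[:300,400:]=r(S[170:245,320:420],4)
C[300:,:400]=r(T[195:270,195:295],4);C[300:,400:]=r(T[135:210,310:410],4)
cv2.imwrite("pics/crop.png",C)
for n,I in(("S",S),("T",T)):
    h=cv2.cvtColor(I,cv2.COLOR_BGR2HSV)
    m=cv2.inRange(h,(105,150,90),(125,255,255))
    k,l,st,ce=cv2.connectedComponentsWithStats(m)
    for i in range(1,k):
        if st[i,4]>25: print(n,"blue",st[i],ce[i])
    m=cv2.inRange(h,(0,150,100),(8,255,255))|cv2.inRange(h,(172,150,100),(180,255,255))
    k,l,st,ce=cv2.connectedComponentsWithStats(m)
    for i in range(1,k):
        if st[i,4]>8: print(n,"red",st[i],ce[i])
E
```

```text
S blue [245 136  13  15 136] [251.48529412 143.25      ]
S blue [207 144  27  32 410] [222.33414634 160.8195122 ]
S red [447   0  35   9 196] [464.20408163   3.44387755]
S red [365 189   9   6  32] [369.3125  191.21875]
T blue [230 207  11  11  51] [236.80392157 213.29411765]
T blue [206 241   9  10  34] [210.44117647 245.58823529]
T blue [243 247  21  20 165] [254.07878788 256.03030303]
T red [355 159   7   3  21] [358. 160.]
```

View pics/crop.png

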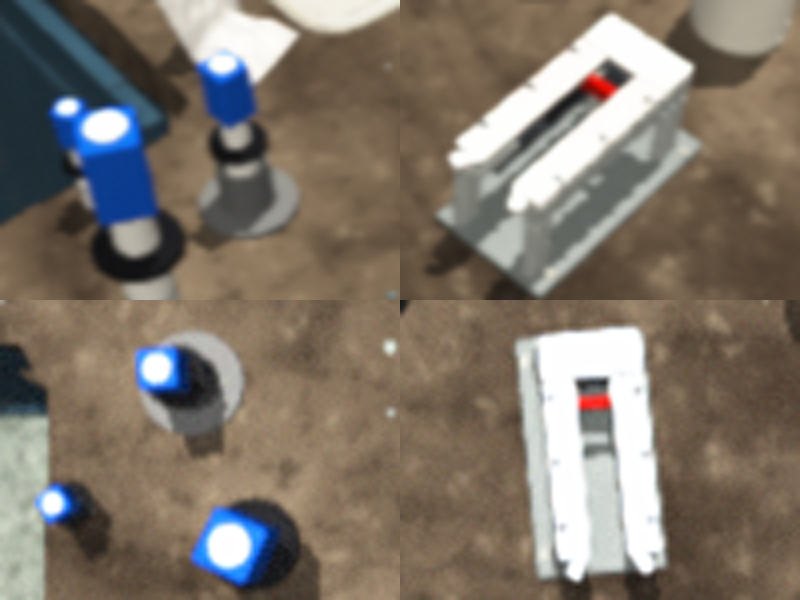

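The crop confirms that the probe in the pot, with its grey foot disc at scene (257,170), is the middle-sized of the three. The dock's mouth faces the robot, with prong tips near top (352,204) and (372,203). The red pad is at (358,160). Next I'll measure head, pot and dock axis.

```bash
python3 - <<'E'
from h import *
fs={n:grab_frame(n) for n in("scene","top")}
T=fs["top"]["img"];S=fs["scene"]["img"];ft,fsn=fs["top"],fs["scene"]
def near(I,x0,y0,x1,y1):
    h=cv2.cvtColor(I,cv2.COLOR_BGR2HSV)
    m=cv2.inRange(h,(100,120,60),(130,255,255))
    w=np.zeros_like(m);w[y0:y1,x0:x1]=m[y0:y1,x0:x1]
    c=cv2.findContours(w,cv2.RETR_EXTERNAL,cv2.CHAIN_APPROX_NONE)[0];return max(c,key=cv2.contourArea)
for nm,b in(("mid",(225,200,246,222)),("big",(240,243,272,272)),("small",(203,236,220,255))):
    c=near(T,*b);r=cv2.minAreaRect(c);print(nm,"top rect",np.round(np.r_[r[0],r[1],r[2]],2))
# bright highlight centre + scene
def hl(I,x0,y0,x1,y1):
    c=I[y0:y1,x0:x1];m=(c.min(2)>150).astype(np.uint8);M=cv2.moments(m,True);return (M['m10']/M['m00']+x0,M['m01']/M['m00']+y0),M['m00']
pt,a1=hl(T,228,205,243,220);ps,a2=hl(S,243,131,261,145)
print("white cap",pt,a1,ps,a2,two(ft,pt,fsn,ps), onz(ft,*pt,.125))
bt,_=hl(T,243,245,268,270);bs,_=hl(S,213,144,233,158);print("big",two(ft,bt,fsn,bs))
# head top square corners in world at z=.125
c=near(T,225,200,246,222)
P=np.array([onz(ft,*p[0],.125)[:2] for p in c],np.float32);r=cv2.minAreaRect(P*1000);print("mid rect world mm",r)
c=near(T,240,243,272,272);P=np.array([onz(ft,*p[0],.17)[:2] for p in c],np.float32);print("big rect",cv2.minAreaRect(P*1000))
# pot foot ellipse grey: candidates
h=cv2.cvtColor(T,cv2.COLOR_BGR2HSV);print("foot px hsv",h[222,248],h[212,252],"table",h[235,230])
m=cv2.inRange(h,(0,0,80),(180,40,200));w=np.zeros_like(m);w[198:232,225:260]=m[198:232,225:260]
c=max(cv2.findContours(w,cv2.RETR_EXTERNAL,cv2.CHAIN_APPROX_NONE)[0],key=cv2.contourArea)
ce,rad=cv2.minEnclosingCircle(cv2.convexHull(c));print("foot",ce,rad,onz(ft,*ce,.004))
# dock rows
g=cv2.GaussianBlur(T.min(2),(1,3),0).astype(float)
for v in range(140,206,4): print(v,g[v,336:382].astype(int).tolist())
E
```

```text
mid top rect [235.5 212.5  11.   13.   90. ]
big top rect [253.5  256.    17.89  17.44  26.57]
small top rect [210.32 245.76   7.64   9.33   8.13]
white cap (234.10169491525423, 211.0) 59.0 (252.41525423728814, 134.04237288135593) 118.0 (array([0.48444995, 0.18371443, 0.12956507]), np.float64(0.006369309975781635)) [0.48201346 0.18608305 0.125     ]
big (array([0.37821113, 0.13485982, 0.17286472]), np.float64(0.0018705703985914207))
mid rect world mm ((478.623046875, 182.72532653808594), (26.209217071533203, 30.7092227935791), 1.1499096155166626)
big rect ((377.15283203125, 131.76414489746094), (40.38034439086914, 38.72970962524414), 63.97441482543945)
foot px hsv [ 0  0 99] [ 30   3 188] table [ 17  83 132]
foot (242.2131805419922, 215.2286834716797) 13.331480026245117 [0.4808024  0.18753837 0.004     ]
140 [77, 79, 80, 79, 79, 81, 80, 89, 90, 85, 84, 77, 79, 81, 89, 90, 83, 76, 73, 81, 82, 84, 87, 84, 85, 87, 88, 88, 89, 94, 101, 107, 111, 106, 105, 101, 100, 94, 90, 86, 81, 76, 77, 79, 73, 76]
144 [81, 79, 86, 111, 131, 134, 136, 157, 178, 217, 226, 229, 234, 242, 246, 250, 250, 2
[... 2740 characters left out ...]
254, 254, 253, 254, 232, 154, 80, 52, 54, 58, 55, 57]
196 [85, 80, 83, 91, 103, 115, 107, 125, 196, 214, 216, 194, 161, 238, 255, 254, 254, 254, 254, 254, 254, 227, 201, 208, 208, 207, 209, 208, 209, 193, 195, 253, 255, 254, 254, 254, 252, 253, 252, 224, 111, 57, 55, 53, 54, 52]
200 [79, 79, 83, 82, 87, 91, 88, 110, 180, 212, 212, 193, 133, 122, 154, 171, 229, 254, 255, 254, 234, 213, 205, 207, 208, 206, 209, 207, 208, 196, 139, 122, 179, 240, 255, 255, 250, 200, 188, 189, 124, 65, 57, 60, 60, 57]
204 [71, 69, 66, 72, 72, 76, 76, 76, 105, 133, 132, 119, 106, 79, 63, 89, 155, 201, 212, 137, 65, 79, 78, 74, 68, 64, 65, 64, 60, 54, 38, 33, 33, 37, 56, 70, 55, 39, 45, 53, 53, 55, 56, 61, 67, 70]
```

```bash
python3 - <<'E'
from h import *
f=grab_frame("top");g=f["img"].min(2).astype(float)
def cross(row,lo,hi,th,up):
    for x in range(lo,hi):
        a,b=row[x],row[x+1]
        if (a<th<=b if up else a>=th>b): return x+(th-a)/(b-a)
R=[]
for v in range(157,197):
    r=g[v]; o1=cross(r,340,352,227,True); o2=cross(r,366,380,167,False)
    s1=cross(r,351,360,231,False); s2=cross(r,360,369,225,True)
    if None in(o1,o2,s1,s2): continue
    R.append([v]+[onz(f,u,v,.084)[:2] for u in(o1,s1,s2,o2)])
L=[]
for k in range(1,5):
    P=np.array([r[k] for r in R]); 
    c=np.polyfit(P[:,0],P[:,1],1); res=P[:,1]-np.polyval(c,P[:,0]);ok=abs(res)<.002
    c=np.polyfit(P[ok,0],P[ok,1],1);L.append(c);print(len(ok),ok.sum(),"yaw",np.degrees(np.arctan(c[0])),"y@.6",np.polyval(c,.6))
print("width outer",L[0][0]*.6+L[0][1]-L[3][0]*.6-L[3][1],"slot",L[1][0]*.6+L[1][1]-L[2][0]*.6-L[2][1])
# vertical profiles: back edge, prong tips, slot end
for u in(352,364): print("back",u,g[138:150,u].astype(int))
for u in(353,354,371): print("tip",u,g[196:210,u].astype(int))
for u in (357,359,361): print("slot end",u,g[148:160,u].astype(int))
for v in(143.3,154,204.5): print(v,onz(f,358,v,.084))
s=grab_frame("scene")["img"]; 
h=cv2.cvtColor(f["img"],cv2.COLOR_BGR2HSV);m=cv2.inRange(h,(0,120,60),(8,255,255))|cv2.inRange(h,(172,120,60),(180,255,255));ys,xs=np.nonzero(m[150:175,345:370]);print("red rows",ys.min()+150,ys.max()+150,onz(f,xs.mean()+345,ys.max()+150.5,.075))
E
```

```text
40 39 yaw 5.051428156497593 y@.6 -0.07911936647204543
40 40 yaw 5.98837233375459 y@.6 -0.098317115548334
40 40 yaw 5.330429574981426 y@.6 -0.12168622310428823
40 40 yaw 5.183279237836981 y@.6 -0.14356754582767395
width outer 0.06444817935562852 slot 0.023369107555954227
back 352 [ 84  86  80  80 137 236 255 254 254 254 254 254]
back 364 [ 84  77  74 131 236 255 254 254 254 254 254 254]
tip 353 [254 254 254 253 254 255 255 255 225 100  35  38  41  42]
tip 354 [254 254 254 254 255 255 255 255 239 124  36  32  35  36]
tip 371 [254 252 249 254 255 255 250 145  50  37  41  39  38  34]
slot end 357 [254 254 254 254 255 250 151  66  77 104 104  66]
slot end 359 [254 254 254 254 255 251 145  65  76 109  94  58]
slot end 361 [254 254 254 254 255 248 146  76  96 116 116  67]
143.3 [ 0.65322868 -0.10889433  0.084     ]
154 [ 0.62641445 -0.10875348  0.084     ]
204.5 [ 0.50155589 -0.10809761  0.084     ]
red rows 159 162 [ 0.60679917 -0.10932714  0.075     ]
```

Head at (0.4815, 0.1865), foot ray agreeing within 2 mm; cap top triangulates to z 0.13 against the expected 0.125. Dock origin is about (0.5745, -0.1127), yaw 5.3°. The slot width measures 23.4 mm (23 given) and the outer width 64 mm (62 given). I'll grip along the dock's x, which means tool y at world yaw 0 for the pick.

Request:
move_arm(
  steps=[
    [-20,-17.6,0,0,0,0,1],
    [-20,-17.6,0,0,0,0,1],
    [-20,-17.6,0,0,0,0,1],
    [-20,-17.6,0,0,0,0,1],
    [-20,-17.6,0,0,0,0,1],
    [-20,-17.6,0,0,0,0,1],
    [-20,-17.6,0,0,0,0,1],
    [-20,-17.6,0,0,0,0,1],
    [-20,-17.6,0,0,0,0,1],
    [-20,-17.6,0,0,0,0,1],
  ],
)

```text
clock: 1.13
position: [0.3414, 0.4144, 0.2056]
tcp_rot: [-0.0, 0.152, 0.988, 0.0]
wrist_force: [-0.0, 0.6, 0.5]
gripper_width: 1.003
finger_force: 0.0
```

Request:
move_arm(
  steps=[
    [-20,-17.6,0,0,0,0,1],
    [-20,-17.6,0,0,0,0,1],
    [-20,-17.6,0,0,0,0,1],
    [-20,-17.6,0,0,0,0,1],
    [-20,-17.6,0,0,0,0,1],
    [-20,-17.6,0,0,0,0,1],
    [-20,-17.6,0,0,0,0,1],
    [-20,-17.6,0,0,0,0,1],
    [-20,-17.6,0,0,0,0,1],
    [-20,-17.6,0,0,0,0,1],
  ],
)

```text
clock: 1.97
position: [0.4792, 0.1863, 0.2057]
tcp_rot: [0.0, 0.152, 0.988, 0.0]
wrist_force: [0.6, 0.9, 0.3]
gripper_width: 0.995
finger_force: 0.0
```

Request:
move_arm(
  steps=[
    [0,0,0,0,0,7,1],
    [0,0,0,0,0,7,1],
    [0,0,0,0,0,7,1],
    [0,0,0,0,0,7,1],
    [0,0,0,0,0,7,1],
    [0,0,0,0,0,7,1],
    [0,0,0,0,0,7,1],
    [0,0,0,0,0,7,1],
    [0,0,0,0,0,7,1],
    [0,0,0,0,0,7,1],
  ],
)

```text
clock: 2.8
position: [0.4786, 0.1875, 0.2055]
tcp_rot: [-0.0, 0.694, 0.72, 0.0]
wrist_force: [-0.3, -0.7, -0.8]
gripper_width: 0.998
finger_force: 0.0
```

```bash
cat >> h.py <<'E'
from scipy.spatial.transform import Rotation as Ro
def tool():
    s=monitor.read_state();q=s["tcp_rot"];R=Ro.from_quat([q[1],q[2],q[3],q[0]]);return s,R.as_matrix()
def show(target=None):
    s,M=tool();print("t",s["clock"],"p",np.round(s["position"]*1000,1),"yawY",np.degrees(np.arctan2(M[1,1],M[0,1])).round(2),"tilt",np.degrees(M[:2,2]).round(2),"F",np.round(s["wrist_force"],1),"w",round(s["gripper_width"],3),"ff",round(s["finger_force"],1))
    if target is not None: print("tool shift mm",np.round(M.T@(np.array(target)-s["position"])*1000,1))
E
python3 -c "
from h import *
show([.4815,.1865,.086])"
```

```text
t 2.8 p [478.6 187.5 205.5] yawY 2.13 tilt [0. 0.] F [-0.3 -0.7 -0.8] w 0.998 ff 0.0
tool shift mm [ -1.2   2.8 119.5]
```

Request:
move_arm(
  steps=[
    [-1.2,2.8,5,0,0,1.5,1],
    [0,0,13,0,0,0,1],
    [0,0,13,0,0,0,1],
    [0,0,13,0,0,0,1],
    [0,0,13,0,0,0,1],
    [0,0,13,0,0,0,1],
    [0,0,13,0,0,0,1],
    [0,0,13,0,0,0,1],
    [0,0,12,0,0,0,1],
    [0,0,11.5,0,0,0,1],
  ],
)

```text
clock: 3.63
position: [0.4815, 0.1862, 0.0849]
tcp_rot: [0.0, 0.7, 0.714, -0.0]
wrist_force: [-0.4, 1.3, -0.6]
gripper_width: 1.0
finger_force: 0.0
```

```bash
python3 - <<'E'
from h import *
show()
S=grab_frame("scene")["img"];T=grab_frame("top")["img"]
C=np.hstack([cv2.resize(S[100:200,200:300],(400,400),interpolation=2),cv2.resize(T[170:270,190:290],(400,400),interpolation=2)]);cv2.imwrite("pics/g1.png",C)
E
```

```text
t 3.6333 p [481.5 186.2  84.9] yawY 1.14 tilt [-0.01 -0.02] F [-0.4  1.3 -0.6] w 1.0 ff 0.0
```

View pics/g1.png

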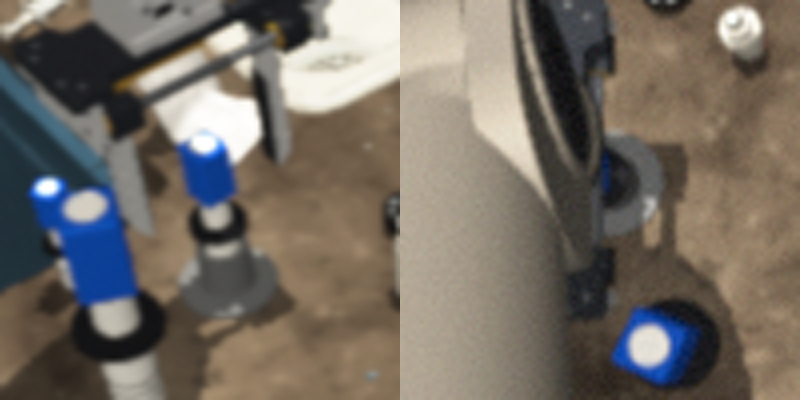

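The fingers straddle the potted head, scene crop (207,165), with nothing else between them. The large probe at crop (105,250) is clear. I'll close the gripper.

Request:
move_arm(
  steps=[
    [0,0,0,0,0,0,0.2],
    [0,0,0,0,0,0,0],
    [0,0,0,0,0,0,0],
    [0,0,0,0,0,0,0],
    [0,0,0,0,0,0,0],
    [0,0,0,0,0,0,0],
    [0,0,0,0,0,0,0],
    [0,0,0,0,0,0,0],
    [0,0,0,0,0,0,0],
    [0,0,0,0,0,0,0],
  ],
)

```text
clock: 4.57
position: [0.4815, 0.1864, 0.086]
tcp_rot: [-0.0, 0.701, 0.713, -0.0]
wrist_force: [-0.6, 0.1, -0.6]
gripper_width: 0.328
finger_force: 0.0
```

```bash
python3 -c "
from h import *
show()"
```

```text
t 4.5667 p [481.5 186.4  86. ] yawY 0.98 tilt [-0. -0.] F [-0.6  0.1 -0.6] w 0.328 ff 0.0
```

Request:
move_arm(
  steps=[
    [0,0,0,0,0,0,0],
    [0,0,0,0,0,0,0],
    [0,0,0,0,0,0,0],
    [0,0,0,0,0,0,0],
    [0,0,0,0,0,0,0],
    [0,0,0,0,0,0,0],
    [0,0,0,0,0,0,0],
    [0,0,0,0,0,0,0],
    [0,0,0,0,0,0,0],
    [0,0,0,0,0,0,0],
  ],
)

```text
clock: 5.4
position: [0.4815, 0.1865, 0.086]
tcp_rot: [-0.0, 0.701, 0.713, -0.0]
wrist_force: [0.6, -0.6, -0.2]
gripper_width: 0.255
finger_force: 29.8
```

```bash
python3 -c "
from h import *
show()"
```

```text
t 5.4 p [481.5 186.5  86. ] yawY 0.98 tilt [-0. -0.] F [ 0.6 -0.6 -0.2] w 0.255 ff 29.8
```

Gripped at 24 mm, which matches the head width, with 30 N. Lift 60 mm.

Request:
move_arm(
  steps=[
    [0,0,-3,0,0,0,0],
    [0,0,-6,0,0,0,0],
    [0,0,-7,0,0,0,0],
    [0,0,-8,0,0,0,0],
    [0,0,-8,0,0,0,0],
    [0,0,-8,0,0,0,0],
    [0,0,-8,0,0,0,0],
    [0,0,-7,0,0,0,0],
    [0,0,-5,0,0,0,0],
    [0,0,0,0,0,0,0],
  ],
)

```text
clock: 6.23
position: [0.482, 0.1867, 0.1471]
tcp_rot: [0.0, 0.701, 0.713, 0.001]
wrist_force: [0.9, 0.7, -1.7]
gripper_width: 0.259
finger_force: 29.8
```

Request:
move_arm(
  steps=[
    [-10,0,0,0,0,-0.4,0],
    [-20,-2,0,0,0,-0.4,0],
    [-20,-2,0,0,0,-0.4,0],
    [-20,-2,0,0,0,-0.4,0],
    [-20,-2,0,0,0,-0.4,0],
    [-20,-2,0,0,0,-0.4,0],
    [-20,-2,0,0,0,-0.4,0],
    [-20,-2,0,0,0,-0.4,0],
    [-20,-2,0,0,0,-0.4,0],
    [-20,-2,0,0,0,-0.4,0],
  ],
)

```text
clock: 7.07
position: [0.4723, -0.0059, 0.1456]
tcp_rot: [-0.0, 0.676, 0.737, -0.0]
wrist_force: [0.9, 0.4, -2.3]
gripper_width: 0.255
finger_force: 29.8
```

```bash
python3 -c "
from h import *
show([.470,-.1224,.146])"
```

```text
t 7.0667 p [472.3  -5.9 145.6] yawY 5.0 tilt [-0.05 -0.01] F [ 0.9  0.4 -2.3] w 0.255 ff 29.8
tool shift mm [-115.8  -12.4   -0.4]
```

Request:
move_arm(
  steps=[
    [-13,-1.3,0,0,0,-0.3,0],
    [-13,-1.3,0,0,0,0,0],
    [-13,-1.3,0,0,0,0,0],
    [-13,-1.3,0,0,0,0,0],
    [-13,-1.3,0,0,0,0,0],
    [-13,-1.3,0,0,0,0,0],
    [-13,-1.3,0,0,0,0,0],
    [-13,-1.3,0,0,0,0,0],
    [-11.5,-1.3,0,0,0,0,0],
    [0,0,0,0,0,0,0],
  ],
)

```text
clock: 7.9
position: [0.471, -0.123, 0.1457]
tcp_rot: [0.0, 0.675, 0.738, -0.001]
wrist_force: [0.1, 0.2, -0.6]
gripper_width: 0.25
finger_force: 29.8
```

```bash
python3 - <<'E'
from h import *
show([.470,-.1224,.101])
s=grab_frame("scene");S=s["img"];t=grab_frame("top");T=t["img"]
p=monitor.read_state()["position"];print("tcp px",proj(s,p),proj(t,p),"collar px",proj(s,p-[0,0,.028]))
a=np.array(proj(s,p),int)
C=np.hstack([cv2.resize(S[a[1]-60:a[1]+90,a[0]-75:a[0]+75],(400,400),interpolation=2),cv2.resize(T[130:280,280:430],(400,400),interpolation=2)]);cv2.imwrite("pics/d1.png",C);print(a)
E
```

```text
t 7.9 p [ 471.  -123.   145.7] yawY 5.13 tilt [-0.04 -0.05] F [ 0.1  0.2 -0.6] w 0.25 ff 29.8
tool shift mm [ 0.7 -0.9 44.7]
tcp px [328.74161491 206.53240461] [365.01984544 215.0421873 ] collar px [328.47170068 214.78630695]
[328 206]
```

View pics/d1.png

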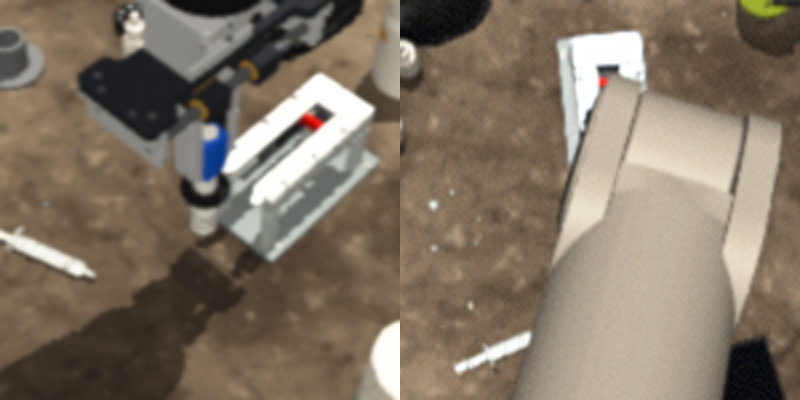

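The probe hangs upright just before the mouth: collar at crop (205,193), prong tips at crop (230,160) and (262,192). The arm hides the probe in the top view, so I'll measure the lateral offset between probe and slot in the scene view.

```bash
python3 - <<'E'
from h import *
f=grab_frame("scene");I=f["img"];g=I.min(2).astype(int)
p=monitor.read_state()["position"];o=p-[0,0,.081]
for z in(0,.025,.04,.053,.067): print(z,proj(f,o+[0,0,z]))
for v in range(206,230,2): print(v,g[v,314:346].tolist())
O=np.array([.5745,-.1127,0]);ex=np.array([np.cos(.0925),np.sin(.0925),0]);ey=np.array([-ex[1],ex[0],0])
for x in(-50,-30,-10,10): print("dock",x,[proj(f,O+ex*x/1e3+ey*y/1e3+[0,0,.084]).round(1).tolist() for y in(31,11.5,-11.5,-31)])
# sample brightness across dock y at z=.084
ys=np.arange(-36,37,1.5)
for x in(-45,-30,-15,0):
    P=np.array([proj(f,O+ex*x/1e3+ey*y/1e3+[0,0,.084]) for y in ys],np.float32)
    print(x,list(zip(ys.tolist(),cv2.remap(g.astype(np.float32),P[:,0].copy(),P[:,1].copy(),1).ravel().astype(int).tolist())))
E
```

```text
0 [327.88367209 228.98164228]
0.025 [328.09695911 222.3666689 ]
0.04 [328.23001979 218.23986928]
0.053 [328.3485908 214.562458 ]
0.067 [328.47980437 210.49294526]
206 [98, 91, 88, 102, 120, 128, 130, 131, 131, 130, 130, 129, 128, 118, 81, 34, 14, 11, 12, 11, 10, 24, 117, 233, 253, 254, 254, 254, 254, 252, 242, 208]
208 [80, 79, 79, 91, 109, 123, 129, 130, 131, 130, 130, 128, 128, 113, 75, 32, 12, 12, 10, 11, 28, 97, 202, 250, 254, 254, 254, 251, 237, 195, 159, 146]
210 [88, 85, 78, 74, 75, 85, 100, 114, 123, 128, 129, 128, 128, 113, 76, 32, 12, 14, 24, 28, 34, 85, 158, 205, 220, 214, 196, 173, 154, 140, 126, 107]
212 [88, 85, 80, 75, 71, 65, 51, 46, 67, 95, 115, 123, 128, 122, 91, 52, 48, 83, 115, 103, 55, 23, 34, 69, 112, 138, 146, 145, 134, 114, 98, 113]
214 [84, 81, 78, 75, 71, 57, 38, 23, 22, 34, 68, 115, 148, 163, 169, 170, 168, 163, 150, 110, 55, 24, 23, 39, 79, 118, 147, 170, 184, 183, 178, 173]
216 [76, 76, 76, 76, 72, 58, 38, 23, 19, 23, 39, 80, 126, 156, 169, 174, 169, 156, 126, 78, 42, 35, 37, 47, 78, 122, 163, 186, 189, 182, 159, 127]
218 [72, 69, 71, 75, 76, 71, 53, 31, 
[... 3022 characters left out ...]
.0, 175), (31.5, 122), (33.0, 90), (34.5, 78), (36.0, 76)]
0 [(-36.0, 156), (-34.5, 188), (-33.0, 218), (-31.5, 233), (-30.0, 240), (-28.5, 244), (-27.0, 247), (-25.5, 250), (-24.0, 252), (-22.5, 252), (-21.0, 253), (-19.5, 253), (-18.0, 252), (-16.5, 250), (-15.0, 232), (-13.5, 200), (-12.0, 160), (-10.5, 137), (-9.0, 142), (-7.5, 158), (-6.0, 160), (-4.5, 150), (-3.0, 117), (-1.5, 82), (0.0, 53), (1.5, 37), (3.0, 37), (4.5, 47), (6.0, 94), (7.5, 153), (9.0, 210), (10.5, 241), (12.0, 250), (13.5, 252), (15.0, 253), (16.5, 253), (18.0, 252), (19.5, 252), (21.0, 251), (22.5, 247), (24.0, 242), (25.5, 240), (27.0, 221), (28.5, 187), (30.0, 141), (31.5, 101), (33.0, 76), (34.5, 64), (36.0, 62)]
```

Request:
move_arm(
  steps=[
    [0.7,0,4,0,0,-0.15,0],
    [0,0,6,0,0,0,0],
    [0,0,6,0,0,0,0],
    [0,0,6,0,0,0,0],
    [0,0,6,0,0,0,0],
    [0,0,6,0,0,0,0],
    [0,0,6,0,0,0,0],
    [0,0,4.7,0,0,0,0],
    [0,0,0,0,0,0,0],
    [0,0,0,0,0,0,0],
  ],
)

```text
clock: 8.88
position: [0.4717, -0.1197, 0.101]
tcp_rot: [-0.0, 0.673, 0.74, -0.0]
wrist_force: [1.6, 1.6, -1.3]
gripper_width: 0.256
finger_force: 29.8
```

Request:
move_arm(
  steps=[
    [0,4,0,0,0,0,0],
    [0,4,0,0,0,0,0],
    [0,4,0,0,0,0,0],
    [0,4,0,0,0,0,0],
    [0,4,0,0,0,0,0],
    [0,4,0,0,0,0,0],
    [0,3,0,0,0,0,0],
    [0,3,0,0,0,0,0],
    [0,0,0,0,0,0,0],
    [0,0,0,0,0,0,0],
  ],
)

```text
clock: 9.72
position: [0.5018, -0.1168, 0.1012]
tcp_rot: [-0.0, 0.673, 0.74, -0.0]
wrist_force: [-0.4, -0.0, -1.5]
gripper_width: 0.255
finger_force: 29.8
```

```bash
cat >> h.py <<'E'
O=np.array([.5745,-.1127,0]);ex=np.array([np.cos(.0925),np.sin(.0925),0]);ey=np.array([-ex[1],ex[0],0])
def dock():
    s=monitor.read_state();d=s["position"]-O;F=s["wrist_force"];print("dock xyz mm",np.round([d@ex*1e3,d@ey*1e3,d[2]*1e3],1),"F dock",np.round([F@ex,F@ey,F[2]],1))
E
python3 - <<'E'
from h import *
show();dock()
f=grab_frame("scene");g=f["img"];cv2.imwrite("pics/d2.png",cv2.resize(g[150:250,290:410],(720,600),interpolation=2))
E
```

```text
t 9.7167 p [ 501.8 -116.8  101.2] yawY 5.43 tilt [-0.01 -0.01] F [-0.4 -0.  -1.5] w 0.255 ff 29.8
dock xyz mm [-72.8   2.7 101.2] F dock [-0.4  0.  -1.5]
```

View pics/d2.png

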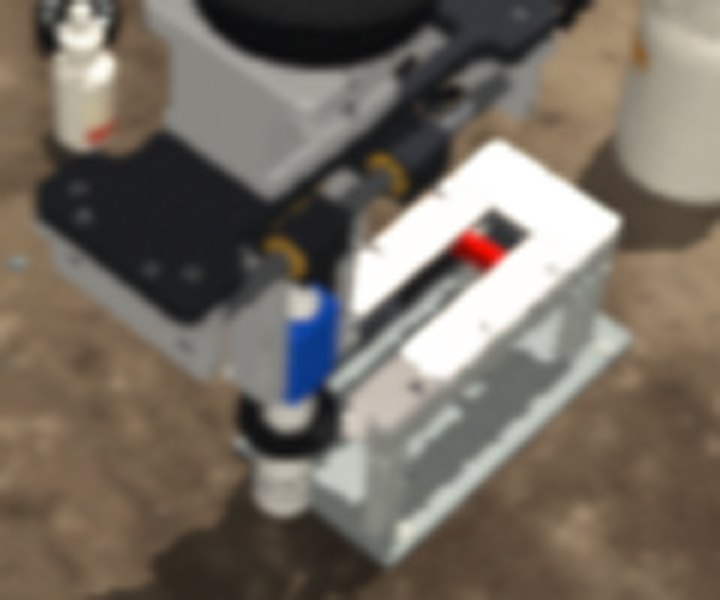

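The probe stands just in front of the mouth, collar at (290,418), prong tip at (375,410). The TCP has ended up at dock y +2.7 mm, so I'll check the readings and measure the collar against the slot in this view before going on.

```bash
python3 - <<'E'
from h import *
for i in range(4):
    dock();f=grab_frame("scene")
g=f["img"].min(2).astype(int)
p=monitor.read_state()["position"];o=p-[0,0,.081]
for z in(0,.02,.04,.05,.056,.062,.067): print(z,proj(f,o+[0,0,z]).round(2))
for v in range(212,238,2): print(v,g[v,326:352].tolist())
E
```

```text
dock xyz mm [-73.    2.7 101.2] F dock [-0.8  0.2 -1. ]
dock xyz mm [-73.1   2.7 101.3] F dock [ 0.7 -0.5 -1. ]
dock xyz mm [-73.    2.6 101.3] F dock [ 0.1  0.6 -0.8]
dock xyz mm [-73.    2.7 101.3] F dock [-0.5 -0.5 -1.7]
0 [336.24 231.96]
0.02 [336.56 227.05]
0.04 [336.88 221.96]
0.05 [337.05 219.34]
0.056 [337.15 217.75]
0.062 [337.25 216.13]
0.067 [337.34 214.78]
212 [103, 110, 122, 128, 130, 130, 130, 130, 130, 128, 125, 93, 41, 14, 12, 10, 13, 20, 51, 101, 150, 173, 174, 157, 130, 125]
214 [82, 85, 90, 101, 114, 124, 130, 131, 130, 128, 117, 81, 35, 13, 13, 16, 18, 33, 79, 131, 145, 127, 114, 125, 151, 173]
216 [78, 78, 70, 55, 45, 59, 87, 112, 126, 129, 122, 90, 55, 59, 91, 100, 72, 33, 27, 49, 78, 106, 144, 173, 181, 182]
218 [72, 73, 63, 43, 26, 20, 32, 69, 117, 150, 163, 170, 170, 167, 156, 121, 68, 32, 24, 33, 72, 126, 166, 182, 184, 182]
220 [66, 69, 64, 44, 27, 19, 22, 42, 82, 125, 155, 165, 165, 155, 130, 84, 43, 33, 37, 45, 87, 152, 186, 187, 179, 164]
222 [71, 74, 76, 70, 50, 29, 20, 19, 23, 34, 52, 63, 59, 50, 39, 29, 30, 35, 39, 53, 89, 136, 167, 176, 165, 141]
224
[... 156 characters left out ...]
 87, 81, 73, 70, 75, 81, 82, 84, 103, 144, 179, 192, 194, 194, 191, 176, 152]
228 [87, 84, 79, 74, 70, 67, 95, 133, 155, 166, 171, 170, 168, 164, 153, 140, 150, 173, 186, 193, 195, 195, 196, 192, 174, 146]
230 [80, 76, 70, 62, 52, 61, 96, 124, 136, 146, 149, 147, 145, 145, 138, 125, 128, 157, 178, 187, 193, 195, 196, 193, 172, 141]
232 [70, 64, 52, 43, 40, 56, 98, 132, 143, 151, 155, 152, 150, 144, 132, 118, 106, 103, 108, 126, 156, 178, 187, 184, 161, 136]
234 [61, 51, 38, 36, 35, 38, 58, 97, 133, 153, 159, 159, 156, 144, 118, 89, 87, 97, 101, 103, 104, 108, 117, 117, 115, 123]
236 [54, 42, 36, 35, 35, 35, 36, 42, 51, 64, 72, 72, 64, 50, 36, 32, 37, 52, 73, 91, 101, 102, 102, 103, 112, 122]
```

The probe axis matches the TCP laterally to within about 1 mm, so the 2.7 mm offset is real. Correct by -3 mm.

Request:
move_arm(
  steps=[
    [-1,0,0,0,0,0,0],
    [-1,0,0,0,0,0,0],
    [-1,0,0,0,0,0,0],
    [0,0,0,0,0,0,0],
    [0,0,0,0,0,0,0],
    [0,0,0,0,0,0,0],
    [0,0,0,0,0,0,0],
    [0,0,0,0,0,0,0],
    [0,0,0,0,0,0,0],
    [0,0,0,0,0,0,0],
  ],
)

```text
clock: 10.8
position: [0.502, -0.1197, 0.1013]
tcp_rot: [-0.0, 0.673, 0.74, -0.0]
wrist_force: [-1.0, 0.0, -1.2]
gripper_width: 0.255
finger_force: 29.8
```

```bash
python3 -c "
from h import *
show();dock()"
```

```text
t 10.8 p [ 502.  -119.7  101.3] yawY 5.43 tilt [-0. -0.] F [-1.   0.  -1.2] w 0.255 ff 29.8
dock xyz mm [-72.8  -0.3 101.3] F dock [-1.   0.1 -1.2]
```

Request:
move_arm(
  steps=[
    [0,2.5,0,0,0,0,0],
    [0,2.5,0,0,0,0,0],
    [0,2.5,0,0,0,0,0],
    [0,2.5,0,0,0,0,0],
    [0,2.5,0,0,0,0,0],
    [0,2.5,0,0,0,0,0],
    [0,2.5,0,0,0,0,0],
    [0,2.5,0,0,0,0,0],
    [0,0,0,0,0,0,0],
    [0,0,0,0,0,0,0],
  ],
)

```text
clock: 11.63
position: [0.522, -0.1179, 0.1012]
tcp_rot: [-0.0, 0.673, 0.74, -0.0]
wrist_force: [-0.4, -0.9, -1.3]
gripper_width: 0.254
finger_force: 29.8
```

```bash
python3 -c "
from h import *
show();dock()"
```

```text
t 11.6333 p [ 522.  -117.9  101.2] yawY 5.42 tilt [-0.01 -0.01] F [-0.4 -0.9 -1.3] w 0.254 ff 29.8
dock xyz mm [-52.8  -0.3 101.2] F dock [-0.4 -0.9 -1.3]
```

Request:
move_arm(
  steps=[
    [0,3,0,0,0,0,0],
    [0,3,0,0,0,0,0],
    [0,3,0,0,0,0,0],
    [0,3,0,0,0,0,0],
    [0,3,0,0,0,0,0],
    [0,3,0,0,0,0,0],
    [0,3,0,0,0,0,0],
    [0,3,0,0,0,0,0],
    [0,3,0,0,0,0,0],
    [0,3,0,0,0,0,0],
  ],
)

```text
clock: 12.47
position: [0.5521, -0.115, 0.1013]
tcp_rot: [-0.0, 0.673, 0.74, -0.0]
wrist_force: [-0.4, 0.3, -0.7]
gripper_width: 0.258
finger_force: 29.8
```

```bash
python3 -c "
from h import *
show();dock()"
```

```text
t 12.4667 p [ 552.1 -115.   101.3] yawY 5.42 tilt [-0.01 -0.  ] F [-0.4  0.3 -0.7] w 0.258 ff 29.8
dock xyz mm [-22.5  -0.2 101.3] F dock [-0.4  0.4 -0.7]
```

Request:
move_arm(
  steps=[
    [0,2,0,0,0,0,0],
    [0,2,0,0,0,0,0],
    [0,2,0,0,0,0,0],
    [0,2,0,0,0,0,0],
    [0,2,0,0,0,0,0],
    [0,2,0,0,0,0,0],
    [0,2,0,0,0,0,0],
    [0,2,0,0,0,0,0],
    [0,2,0,0,0,0,0],
    [0,2,0,0,0,0,0],
  ],
)

```text
clock: 13.3
position: [0.5719, -0.1131, 0.1012]
tcp_rot: [-0.0, 0.673, 0.74, -0.0]
wrist_force: [-0.3, 0.4, -1.9]
gripper_width: 0.252
finger_force: 29.8
```

Request:
move_arm(
  steps=[
    [0,0.6,0,0,0,0,0],
    [0,0.6,0,0,0,0,0],
    [0,0.6,0,0,0,0,0],
    [0,0.6,0,0,0,0,0],
    [0,0.6,0,0,0,0,0],
    [0,0.6,0,0,0,0,0],
    [0,0.6,0,0,0,0,0],
    [0,0.6,0,0,0,0,0],
    [0,0.6,0,0,0,0,0],
    [0,0,0,0,0,0,0],
  ],
)

```text
clock: 14.13
position: [0.5772, -0.1126, 0.1013]
tcp_rot: [0.0, 0.673, 0.74, -0.0]
wrist_force: [-0.4, 0.8, -0.8]
gripper_width: 0.255
finger_force: 29.8
```

```bash
python3 -c "
from h import *
show();dock()"
```

```text
t 14.1333 p [ 577.2 -112.6  101.3] yawY 5.43 tilt [-0. -0.] F [-0.4  0.8 -0.8] w 0.255 ff 29.8
dock xyz mm [  2.7  -0.2 101.3] F dock [-0.3  0.8 -0.8]
```

Request:
move_arm(
  steps=[
    [0,0.5,0,0,0,0,0],
    [0,0.5,0,0,0,0,0],
    [0,0.5,0,0,0,0,0],
    [0,0.5,0,0,0,0,0],
    [0,0.5,0,0,0,0,0],
    [0,0.5,0,0,0,0,0],
    [0,0.5,0,0,0,0,0],
    [0,0.5,0,0,0,0,0],
    [0,0,0,0,0,0,0],
    [0,0,0,0,0,0,0],
  ],
)

```text
clock: 14.97
position: [0.5811, -0.1122, 0.1013]
tcp_rot: [-0.0, 0.673, 0.74, -0.0]
wrist_force: [-0.4, 0.6, -1.3]
gripper_width: 0.251
finger_force: 29.8
```

```bash
python3 -c "
from h import *
show();dock()"
```

```text
t 14.9667 p [ 581.1 -112.2  101.3] yawY 5.43 tilt [-0.01 -0.  ] F [-0.4  0.6 -1.3] w 0.251 ff 29.8
dock xyz mm [ 6.600e+00 -1.000e-01  1.013e+02] F dock [-0.4  0.7 -1.3]
```

Request:
move_arm(
  steps=[
    [0,0.5,0,0,0,0,0],
    [0,0.5,0,0,0,0,0],
    [0,0.5,0,0,0,0,0],
    [0,0.5,0,0,0,0,0],
    [0,0.5,0,0,0,0,0],
    [0,0.5,0,0,0,0,0],
    [0,0,0,0,0,0,0],
    [0,0,0,0,0,0,0],
    [0,0,0,0,0,0,0],
    [0,0,0,0,0,0,0],
  ],
)

```text
clock: 15.8
position: [0.584, -0.112, 0.1013]
tcp_rot: [-0.0, 0.673, 0.74, -0.0]
wrist_force: [-0.0, -0.2, -1.8]
gripper_width: 0.255
finger_force: 29.8
```

```bash
python3 -c "
from h import *
show();dock()"
```

```text
t 15.8 p [ 584.  -112.   101.3] yawY 5.43 tilt [-0. -0.] F [-0.  -0.2 -1.8] w 0.255 ff 29.8
dock xyz mm [  9.6  -0.2 101.3] F dock [-0.  -0.1 -1.8]
```

Request:
move_arm(
  steps=[
    [0,0.5,0,0,0,0,0],
    [0,0.5,0,0,0,0,0],
    [0,0.5,0,0,0,0,0],
    [0,0.5,0,0,0,0,0],
    [0,0.5,0,0,0,0,0],
    [0,0.5,0,0,0,0,0],
    [0,0,0,0,0,0,0],
    [0,0,0,0,0,0,0],
    [0,0,0,0,0,0,0],
    [0,0,0,0,0,0,0],
  ],
)

```text
clock: 16.63
position: [0.587, -0.1117, 0.1013]
tcp_rot: [-0.0, 0.673, 0.74, -0.0]
wrist_force: [-0.3, -1.3, -1.6]
gripper_width: 0.254
finger_force: 29.8
```

```bash
python3 -c "
from h import *
show();dock()"
```

```text
t 16.6333 p [ 587.  -111.7  101.3] yawY 5.42 tilt [-0. -0.] F [-0.3 -1.3 -1.6] w 0.254 ff 29.8
dock xyz mm [ 12.6  -0.2 101.3] F dock [-0.4 -1.3 -1.6]
```

Request:
move_arm(
  steps=[
    [0,0.5,0,0,0,0,0],
    [0,0.5,0,0,0,0,0],
    [0,0.5,0,0,0,0,0],
    [0,0.5,0,0,0,0,0],
    [0,0.5,0,0,0,0,0],
    [0,0.5,0,0,0,0,0],
    [0,0,0,0,0,0,0],
    [0,0,0,0,0,0,0],
    [0,0,0,0,0,0,0],
    [0,0,0,0,0,0,0],
  ],
)

```text
clock: 17.47
position: [0.59, -0.1114, 0.1013]
tcp_rot: [-0.0, 0.673, 0.74, -0.0]
wrist_force: [-0.4, -0.4, -0.4]
gripper_width: 0.255
finger_force: 29.8
```

```bash
python3 -c "
from h import *
show();dock()"
```

```text
t 17.4667 p [ 590.  -111.4  101.3] yawY 5.43 tilt [-0. -0.] F [-0.4 -0.4 -0.4] w 0.255 ff 29.8
dock xyz mm [ 1.550e+01 -1.000e-01  1.013e+02] F dock [-0.4 -0.3 -0.4]
```

Request:
move_arm(
  steps=[
    [0,0.5,0,0,0,0,0],
    [0,0.5,0,0,0,0,0],
    [0,0.5,0,0,0,0,0],
    [0,0.5,0,0,0,0,0],
    [0,0.5,0,0,0,0,0],
    [0,0.5,0,0,0,0,0],
    [0,0,0,0,0,0,0],
    [0,0,0,0,0,0,0],
    [0,0,0,0,0,0,0],
    [0,0,0,0,0,0,0],
  ],
)

```text
clock: 18.3
position: [0.5928, -0.1111, 0.1012]
tcp_rot: [-0.0, 0.673, 0.74, -0.0]
wrist_force: [-3.4, -1.1, -0.3]
gripper_width: 0.255
finger_force: 29.8
```

```bash
python3 - <<'E'
from h import *
show();dock()
f=grab_frame("scene");g=f["img"];cv2.imwrite("pics/d3.png",cv2.resize(g[150:250,310:430],(720,600),interpolation=2))
E
```

```text
t 18.3 p [ 592.8 -111.1  101.2] yawY 5.42 tilt [-0.02  0.  ] F [-3.4 -1.1 -0.3] w 0.255 ff 29.8
dock xyz mm [ 1.840e+01 -1.000e-01  1.012e+02] F dock [-3.5 -0.7 -0.3]
```

View pics/d3.png

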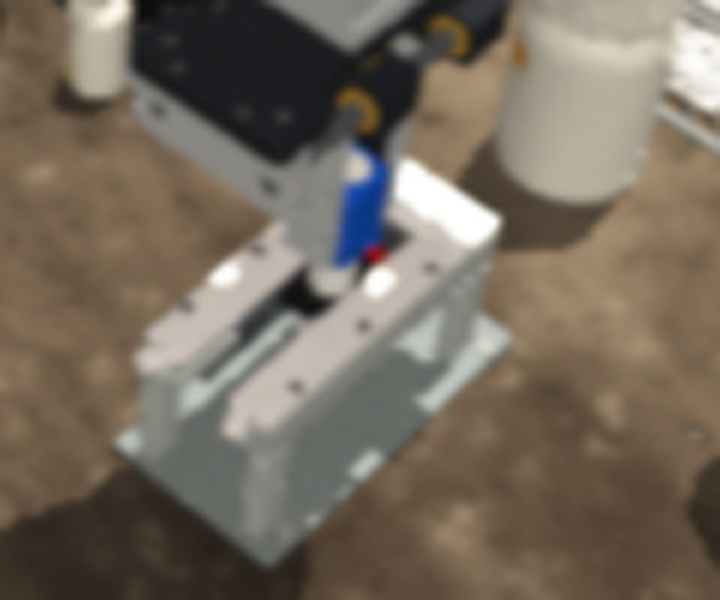

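The neck is in the keeper slot at (330,280) with the red pad right behind it at (375,255). Contact is felt at 3.5 N, so I'll push about 2.3 mm more.

Request:
move_arm(
  steps=[
    [0,0.5,0,0,0,0,0],
    [0,0.5,0,0,0,0,0],
    [0,0.5,0,0,0,0,0],
    [0,0.5,0,0,0,0,0],
    [0,0.3,0,0,0,0,0],
    [0,0,0,0,0,0,0],
    [0,0,0,0,0,0,0],
    [0,0,0,0,0,0,0],
    [0,0,0,0,0,0,0],
    [0,0,0,0,0,0,0],
  ],
)

```text
clock: 19.18
position: [0.5947, -0.111, 0.1011]
tcp_rot: [-0.0, 0.673, 0.74, -0.0]
wrist_force: [-6.4, -0.5, 1.8]
gripper_width: 0.258
finger_force: 29.8
```

```bash
python3 -c "
from h import *
show();dock()"
```

```text
t 19.1833 p [ 594.7 -111.   101.1] yawY 5.42 tilt [-0.07  0.  ] F [-6.4 -0.5  1.8] w 0.258 ff 29.8
dock xyz mm [ 2.030e+01 -1.000e-01  1.011e+02] F dock [-6.4  0.1  1.8]
```

Request:
move_arm(
  steps=[
    [0,0.5,0,0,0,0,0],
    [0,0.3,0,0,0,0,0],
    [0,0,0,0,0,0,0],
    [0,0,0.7,0,0,0,0],
    [0,0,0.7,0,0,0,0],
    [0,0,0.7,0,0,0,0],
    [0,0,0.7,0,0,0,0],
    [0,0,0.7,0,0,0,0],
    [0,0,0,0,0,0,0],
    [0,0,0,0,0,0,0],
  ],
)

```text
clock: 20.02
position: [0.5952, -0.111, 0.0975]
tcp_rot: [-0.001, 0.673, 0.74, -0.001]
wrist_force: [-7.8, -0.0, 0.9]
gripper_width: 0.255
finger_force: 29.8
```

```bash
python3 -c "
from h import *
show();dock()"
```

```text
t 20.0167 p [ 595.2 -111.    97.5] yawY 5.41 tilt [-0.1 -0. ] F [-7.8 -0.   0.9] w 0.255 ff 29.8
dock xyz mm [20.8 -0.2 97.5] F dock [-7.8  0.7  0.9]
```

Request:
move_arm(
  steps=[
    [0,0,0.7,0,0,0,0],
    [0,0,0.7,0,0,0,0],
    [0,0,0.7,0,0,0,0],
    [0,0,0.7,0,0,0,0],
    [0,0,0.7,0,0,0,0],
    [0,0,0,0,0,0,0],
    [0,0,0,0,0,0,0],
    [0,0,0,0,0,0,0],
    [0,0,0,0,0,0,0],
    [0,0,0,0,0,0,0],
  ],
)

```text
clock: 20.85
position: [0.5953, -0.111, 0.094]
tcp_rot: [-0.001, 0.673, 0.74, -0.001]
wrist_force: [-7.9, -1.4, -0.1]
gripper_width: 0.252
finger_force: 29.8
```

```bash
python3 -c "
from h import *
show();dock()"
```

```text
t 20.85 p [ 595.3 -111.    94. ] yawY 5.41 tilt [-0.09 -0.  ] F [-7.9 -1.4 -0.1] w 0.252 ff 29.8
dock xyz mm [20.9 -0.3 94. ] F dock [-8.  -0.7 -0.1]
```

Request:
move_arm(
  steps=[
    [0,0,0.4,0,0,0,0],
    [0,0,0.4,0,0,0,0],
    [0,0,0.4,0,0,0,0],
    [0,0,0,0,0,0,0],
    [0,0,0,0,0,0,0],
    [0,0,0,0,0,0,0],
    [0,0,0,0,0,0,0],
    [0,0,0,0,0,0,0],
    [0,0,0,0,0,0,0],
    [0,0,0,0,0,0,0],
  ],
)

```text
clock: 21.68
position: [0.5953, -0.111, 0.0931]
tcp_rot: [-0.001, 0.673, 0.74, -0.0]
wrist_force: [-9.7, -0.4, 6.7]
gripper_width: 0.258
finger_force: 29.8
```

```bash
python3 -c "
from h import *
show();dock()"
```

```text
t 21.6833 p [ 595.3 -111.    93.1] yawY 5.41 tilt [-0.09  0.01] F [-9.7 -0.4  6.7] w 0.258 ff 29.8
dock xyz mm [20.9 -0.3 93.1] F dock [-9.7  0.5  6.7]
```

The cushion pushes back with 6.7 N at the seat height, so the collar is down in the sunk seat. I'll open and then withdraw.

Request:
move_arm(
  steps=[
    [0,0,0,0,0,0,0.6],
    [0,0,0,0,0,0,0.6],
    [0,0,0,0,0,0,0.6],
    [0,0,0,0,0,0,0.6],
    [0,0,0,0,0,0,0.6],
    [0,0,0,0,0,0,0.6],
    [0,0,0,0,0,0,0.6],
    [0,0,0,0,0,0,0.6],
    [0,0,0,0,0,0,0.6],
    [0,0,0,0,0,0,0.6],
  ],
)

```text
clock: 22.52
position: [0.5961, -0.1108, 0.0931]
tcp_rot: [-0.0, 0.673, 0.74, -0.0]
wrist_force: [-0.4, 0.3, 0.6]
gripper_width: 0.598
finger_force: 0.0
```

```bash
python3 -c "
from h import *
show();dock()"
```

```text
t 22.5167 p [ 596.1 -110.8   93.1] yawY 5.42 tilt [-0. -0.] F [-0.4  0.3  0.6] w 0.598 ff 0.0
dock xyz mm [21.7 -0.1 93.1] F dock [-0.4  0.3  0.6]
```

Free of the probe. Next I'll raise the arm 120 mm and swing it to the left for a clear view.

Request:
move_arm(
  steps=[
    [0,0,-6,0,0,0,0.6],
    [0,0,-12,0,0,0,0.6],
    [0,0,-14,0,0,0,0.6],
    [0,0,-14,0,0,0,0.6],
    [0,0,-14,0,0,0,0.6],
    [0,0,-14,0,0,0,0.6],
    [0,0,-14,0,0,0,0.6],
    [0,0,-14,0,0,0,0.6],
    [0,0,-14,0,0,0,0.6],
    [0,0,-4,0,0,0,0.6],
  ],
)

```text
clock: 23.35
position: [0.597, -0.1112, 0.2162]
tcp_rot: [0.001, 0.673, 0.74, 0.001]
wrist_force: [-0.1, -0.6, 0.1]
gripper_width: 0.599
finger_force: 0.0
```

Request:
move_arm(
  steps=[
    [20,0,0,0,0,0,0.6],
    [20,0,0,0,0,0,0.6],
    [20,0,0,0,0,0,0.6],
    [20,0,0,0,0,0,0.6],
    [20,0,0,0,0,0,0.6],
    [20,0,0,0,0,0,0.6],
    [20,0,0,0,0,0,0.6],
    [20,0,0,0,0,0,0.6],
    [0,0,0,0,0,0,0.6],
    [0,0,0,0,0,0,0.6],
  ],
)

```text
clock: 24.18
position: [0.5808, 0.0495, 0.2132]
tcp_rot: [-0.0, 0.672, 0.74, 0.0]
wrist_force: [0.6, -0.8, 0.2]
gripper_width: 0.602
finger_force: 0.0
```

```bash
python3 - <<'E'
from h import *
show()
s=grab_frame("scene");t=grab_frame("top")
cv2.imwrite("pics/e.png",np.hstack([cv2.resize(s["img"][140:240,310:410],(400,400),interpolation=2),cv2.resize(t["img"][120:220,310:410],(400,400),interpolation=2)]))
for z in(.013,.018):
  P=O+ex*.020+[0,0,z]
  print(z,"head top px",proj(s,P+[0,0,.12]),proj(t,P+[0,0,.12]))
def hl(I,x0,y0,x1,y1):
    h=cv2.cvtColor(I,cv2.COLOR_BGR2HSV);m=cv2.inRange(h,(100,120,60),(130,255,255))[y0:y1,x0:x1];x,y,w,hh=cv2.boundingRect(m);return x+x0,y+y0,w,hh
print(hl(s["img"],320,150,400,230),hl(t["img"],330,130,390,200))
E
```

```text
t 24.1833 p [580.8  49.5 213.2] yawY 5.54 tilt [-0.    0.01] F [ 0.6 -0.8  0.2] w 0.602 ff 0.0
0.013 head top px [367.28837576 178.977535  ] [360.10057495 163.37986042]
0.018 head top px [367.5185214  177.44616504] [360.22598761 163.01141352]
(361, 175, 13, 21) (355, 160, 10, 13)
```

View pics/e.png

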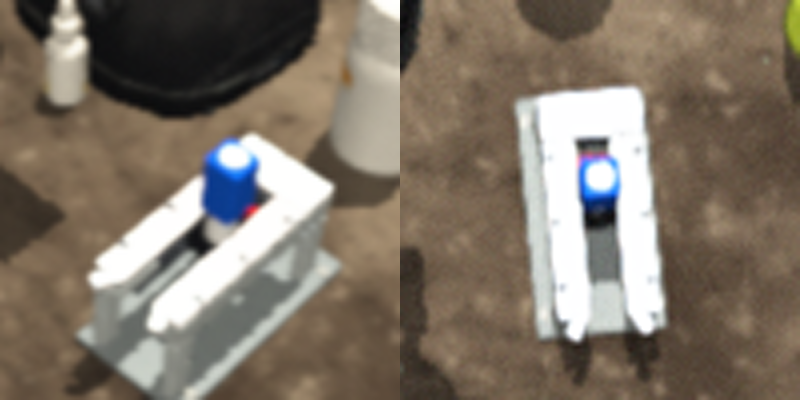

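The probe stands upright in the slot against the pad. Its cap is at scene (369,178.7), against a predicted row of 179.0 if seated and 177.4 if still riding on the ledge. I'll hand it in.

```bash
python3 -c "
from plant import bot
print(bot.finish_job())"
```

```text
the job is handed in; nothing more can be done
None
```

The middle-sized probe is in the dock, pushed in at about 8–10 N and lowered until its collar met the seat's cushion, then let go upright. The job was handed in at about 24 s and the hand-in returned no verdict.

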